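# Key and refit the toothed pulley on the microtome drive shaft

## Robot

A 6-joint arm with a two-finger parallel gripper is mounted at the origin on the work surface. World frame = base frame: x ahead of the robot, y to its left, z up, the work surface at z = 0. Lengths are in mm, angles in rad, forces in N, time in s.
With the tool pointing down it reaches from about 300 to 775 mm from the base axis. Payload 14.6 kg.
Tool frame: the origin (TCP) lies on the front face of the gripper's body, between the roots of the fingers; the fingertips stand 97 mm ahead of it and the grasp point (between the pads) lies 78 mm ahead of it; z points along the fingers, y is the line along which they close (so a half turn about z gives the same grasp; the last joint's range is limited). The gripper opens to 94 mm and grips with 3 to 60 N. Pads are 16 mm wide; open, the fingers measure 119 mm over their backs; the gripper's body (75 mm by 177 mm) begins 78 mm behind the grasp point.
Start: joints at [-1.171, 0.3, 1.521, -0, 1.321, -0.067], TCP at [247.509, -491.151, 302.646] pointing down, gripper open.
Joint ranges: [-3.03, 3.03], [-0.79, 2.21], [0.23, 2.52], [-1.04, 4.18], [0, 3.07], [-2.55, 2.55]. Speed limits (rad/s): [2.22, 2.22, 2.57, 3.14, 3.14, 3.14].

## Interface

Orientations are given as [roll, pitch, yaw] about the fixed x, y, z axes, in that order (R = Rz(yaw) Ry(pitch) Rx(roll)).
In Python, from cell import * gives the robot as it stands.
- The arm moves only by the tool carry_out, never from a script. Its arguments are lists of equal length, an entry for each row: "slide": the shift along the world's x, y, z scaled (see below), a list of three; "dr": the turn, a rotation vector about the world's x, y, z scaled (see below), a list of three; "gripper": the opening in per cent of the stroke, from 0 (shut) to 100 (fully open). A call has 1 to 10 rows; each row is the pose to reach, as a shift and turn from the pose commanded when the call began, turning the shorter way round; what a row does not reach only later rows make up. The controller multiplies each number of a shift by 0.25 m and each number of a turn by 360 degrees. A row lasts 1/12 s, in which the tool goes at most 41.7 mm and 7.16 degrees, less where a joint would pass 70% of its speed; a pose out of reach is approached as far as the arm can. A call with a number of a shift or a turn outside -1 to 1 is refused whole. A call with a gripper value outside its range is refused whole. The fingers move at their own pace and stop on an object; "newtons" is the grip in N (left out, the last holds). Time passes only in rows, so rows that repeat a pose let the fingers close. It gives the time, the measured TCP pose, the force, the opening and the grip force at its end, in the units of the state.
- read_state(): the state, without advancing time (a new reading comes with each control period).
- camera(name): name is "scene" or "top" or "wrist"; returns the picture (480x640x3 uint8, red, green, blue); there is no depth.
- camera_model(name): a dict with "vfov" (degrees; the focal length in pixels is half the picture's height over the tangent of half this angle, whatever the lens; pixels are square), "cx", "cy" (the principal point, pixels), "R" (3x3) and "t" (3): a world point X has camera coordinates R X + t. Camera axes: x right, y down, z forward; pixel columns grow to the right and rows downward; lengths in mm; the calibration is good to about 2 mm. A picture is of the moment at which its call begins: read the wrist's pose just before it. camera_model takes no time and is no camera call; for the wrist camera it gives the pose at the moment of the call.
- sign_off(): hands the job in; it is judged then, once.
The state is a dict: "clock": time; "joints": joint angles; "qd": joint speeds; "effort": joint torques, N m; "eef_pos": TCP position; "eef_rot": TCP orientation; "wrist_force": force on the tool from outside, world axes, zero at the start; "moment": the same for the moment, N m; "finger_gap": finger opening in mm; "finger_force": force on a finger pad.
Only numpy, scipy, OpenCV 4.12 (cv2) and the standard library are available. Lean on these libraries where they do the work, as an engineer would, in place of code of your own. Each camera call takes 0.05 s, during which the arm holds its last target. There are 200 camera calls.

## Task

Refit the drive pulley: stand the long square key from the pin block in the slot of the drive unit's upright shaft so that it drops fully home, then slide the pulley that has a keyway down over shaft and key, boss upward, until it sits flush on the collar, and let go. The other pins, the spare plain-bore pulley and everything else on the bench stay where they are.

Things in the scene. Friction and masses are not known exactly. Their poses are not given: they have to be found in the camera images.
- key_c (a point): The key: plain steel bar, 9 x 9 mm square, 59 mm long, 37 g; point at its centre, half-way up; z along its length, x and y square to its sides. It starts upright in a hole of the pin block, its foot 4 mm above the bench, and sticks out 33 mm above the block.
- rack: Pin block, fixed, grey plastic, 50 x 130 x 30 mm (x, y, z); origin at the centre of its underside. Three 11 mm square holes, 26 mm deep, 40 mm apart along its y hold the key, a round dowel as long as the key and a shorter, thinner key, in any order.
- drive: Drive unit, fixed: white box 120 x 140 x 56 mm, origin under its centre; on it a round aluminium collar (52 mm diameter, top 80 mm above the bench) and an upright steel shaft through the centre. A belt guard plate (90 mm along x, 6 mm thick) stands 85 to 91 mm from the shaft's axis on the +y side, up to 165 mm above the bench.
- shaft_top (a point): Centre of the shaft's top end, 120 mm above the bench. The shaft is 26 mm in diameter and rises 40 mm above the collar. z is its axis (up), x points from the axis to the open side of its key slot.
- key_seat (a point): Where the key's centre is when home: 13.25 mm from the shaft's axis, 34.5 mm below its end; axes as the shaft's. Slot: 11.5 mm wide, back wall 7.5 mm from the axis, open to +x and at the top; below the collar's top it becomes a pocket closed all round, 11.5 x 11.5 mm, 24 mm deep. Let go upright with its foot a few mm in the pocket, the key drops home by its weight, its top 5 mm below the shaft's end.
- pulley_c (a point): The pulley to fit: aluminium, 260 g, 34 mm high, lying boss up: toothed disc 72 mm in diameter, 14 mm thick, and on it a boss 20 mm high, 54 mm in diameter with two flats 46 mm apart (facing +y, -y) to grip. Bore 29 mm, with a keyway 13 mm wide on the +x side, reaching 20.5 mm from the axis. Point on its axis, 17 mm above its underside; z up through the boss, x towards the keyway.
- pulley_seat (a point): Where the pulley's centre point is when it sits home on the collar (on the shaft's axis, 97 mm above the bench); the pulley's x axis must then point along this x axis.
- spare_pulley_c (a point): Spare pulley, to be left alone: same outside as the other, but a plain round bore without keyway. Point on its axis half-way up (17 mm).
- dowel_c (a point): Round steel dowel, 9 mm in diameter, 59 mm long, upright in the pin block; leave it. Point at its centre.
- short_key_c (a point): Short square key, 7 x 7 x 42 mm, upright in the pin block; leave it. Point at its centre.
- block_tray_c (a point): Blue open tray of specimen blocks, 80 x 110 x 22 mm; leave it. Point at its centre.
- jar_c (a point): Amber jar, 48 mm in diameter, 70 mm high; leave it. Point at its centre.
- bottle_c (a point): White bottle, 60 mm in diameter, 160 mm high; leave it. Point at its centre.
- dish_c (a point): Clear dish, 62 mm in diameter, 14 mm high; leave it. Point at its centre.
- driver_grip (a point): Screwdriver lying on the bench, 160 mm long; leave it. Point on its handle.
- weight_c (a point): Brass weight, 32 mm in diameter, 30 mm high; leave it. Point at its centre.
There are look-alikes about, which are no part of the job. What is shaped like the drive but red is not meant.

How it is judged:
By the outcome, as a careful person would: the job done as asked, in the order asked, and still so for the second after the job is handed in, with the robot touching nothing.
It also fails if it takes over 72 s, if anything falls off the work surface, if the arm or the gripper's body presses on something with over 40 N, if the wrist force passes 120 N, or if a joint passes its speed limit or range.

## Working session

There is one attempt and no reset: what is moved stays moved. The work goes in short steps, Python scripts to look and compute and a tool call to move; the robot and the scene stay as the last step left them, time stands still between calls to the robot, and variables do not carry over. Pictures are saved under pics/ and viewed, at most 10 in all, crops included, and the job is handed in when it is done.

Besides the shell and the picture viewer there is one more tool, called as a command line: name --argument value ..., lists and objects as JSON in quotes. carry_out: Moves the arm, as the interface text tells. Its arguments: {"type":"object","properties":{"slide":{"type":"array","items":{"type":"array","items":{"type":"number","minimum":-1,"maximum":1}}},"dr":{"type":"array","items":{"type":"array","items":{"type":"number","minimum":-1,"maximum":1}}},"gripper":{"type":"array","items":{"type":"number"}},"newtons":{"type":"number"}},"required":["slide","dr","gripper"]}

```bash
mkdir -p pics; ls; cat > h.py <<'E'
from cell import *
import numpy as np, cv2
def K(n):
    m=camera_model(n); f=240/np.tan(np.radians(m["vfov"])/2); return m,f
def ray(n,px,z,m=None):
    m_,f=K(n); m=m or m_
    R=np.array(m["R"]);t=np.array(m["t"]);C=-R.T@t
    d=R.T@np.array([(px[0]-m["cx"])/f,(px[1]-m["cy"])/f,1]); return C+d*(z-C[2])/d[2]
def proj(n,X,m=None):
    m_,f=K(n); m=m or m_
    c=np.array(m["R"])@np.array(X,float)+np.array(m["t"]); return np.array([m["cx"]+f*c[0]/c[2],m["cy"]+f*c[1]/c[2]])
def shot(n,name):
    m=camera_model(n); im=np.array(camera(n)); cv2.imwrite(f"pics/{name}.png",im[:,:,::-1]); return im,m
E
python3 - <<'E'
from h import *
for n in("scene","top","wrist"):
    im,m=shot(n,n+"0"); print(n,m["vfov"],m["cx"],m["cy"],(-np.array(m["R"]).T@np.array(m["t"])).round(), [k for k in m])
    print(np.array(m["R"]).round(2).tolist())
print(read_state())
E
```

```text
pics
scene 46.90278092870788 327.56264660575397 236.52335588420934 [904. 689. 690.] ['vfov', 'cx', 'cy', 'R', 't']
[[-0.84, 0.54, -0.02], [0.32, 0.48, -0.81], [-0.43, -0.69, -0.58]]
top 43.80340483271625 316.4145145508268 243.1281574615415 [ 321.  -17. 1456.] ['vfov', 'cx', 'cy', 'R', 't']
[[-0.01, -1.0, -0.01], [-1.0, 0.01, -0.08], [0.08, 0.01, -1.0]]
wrist 71.7155157143743 314.9789770361782 242.3261795175071 [ 321. -455.  384.] ['vfov', 'cx', 'cy', 'R', 't']
[[0.45, -0.89, -0.0], [-0.86, -0.43, 0.28], [-0.25, -0.13, -0.96]]
{'clock': 0.15, 'joints': array([-1.17059773e+00,  3.00337828e-01,  1.52140672e+00,  1.15588790e-05,
        1.32073174e+00, -6.66197292e-02]), 'qd': array([-0.00046267, -0.00285632, -0.00153121, -0.00026416, -0.00135529,
        0.00178382]), 'effort': array([ 5.57743842e-04, -5.31961119e+01, -3.52822495e+01,  7.08120014e-02,
        2.36071867e-02, -6.14641658e-05]), 'eef_pos': array([ 247.47233044, -491.0559834 ,  302.23316734]), 'eef_rot': array([-3.14071173e+00, -6.99958409e-05,  4.66815426e-01]), 'wrist_force': array([ 0.31104764, -0.20579324, -0.75476695]), 'moment': array([-0.05228262,  0.01456367, -0.01971002]), 'finger_force': 0.0, 'finger_gap': 94.28606730435091}
```

View pics/top0.png

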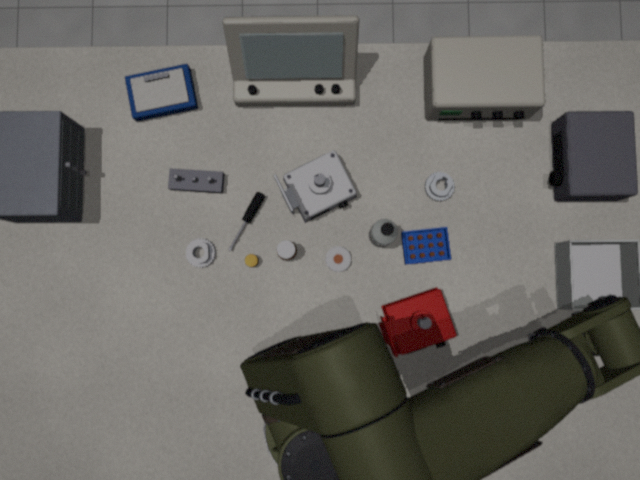

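View pics/scene0.png

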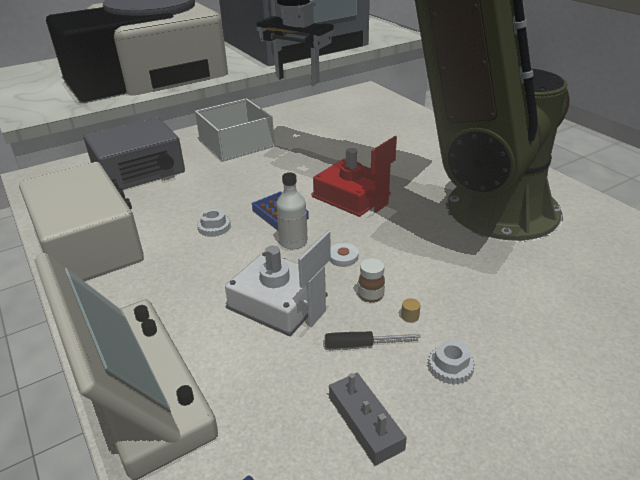

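Top view: the white drive is at (320,183) and the red look-alike at (418,320). The pin block is at (196,181). The pulleys are at (200,252) and (440,186). I'll enlarge these to tell the pulleys and pins apart.

```bash
python3 - <<'E'
from h import *
t=cv2.imread("pics/top0.png");s=cv2.imread("pics/scene0.png")
def c(im,x,y,w=33,h=37,W=264,H=296): return cv2.resize(im[y-h:y+h,x-w:x+w],(W,H),interpolation=cv2.INTER_CUBIC)
a=np.hstack([c(t,200,252,22,25),c(t,440,186,22,25),c(t,196,181)])
b=np.hstack([c(s,452,360),c(s,214,222),c(s,367,415,45,50)])
cv2.imwrite("pics/crop1.png",np.vstack([a,b]))
for n,z,p in(("rack",30,(196,181)),("pA",34,(200,252)),("pB",34,(440,186)),("shaft",120,(321,181))): print(n,ray("top",p,z).round())
for n,z,p in(("pA",34,(454,353)),("pB",34,(212,215)),("shaft",120,(272,249)),("key1",63,(352,375)),("key3",63,(382,416))): print(n,ray("scene",p,z).round())
E
```

```text
rack [595. 289.  30.]
pA [422. 277.  34.]
pB [ 577. -300.   34.]
shaft [575. -14. 120.]
pA [422. 284.  34.]
pB [ 582. -301.   34.]
shaft [580. -13. 120.]
key1 [595. 252.  63.]
key3 [601. 332.  63.]
```

View pics/crop1.png

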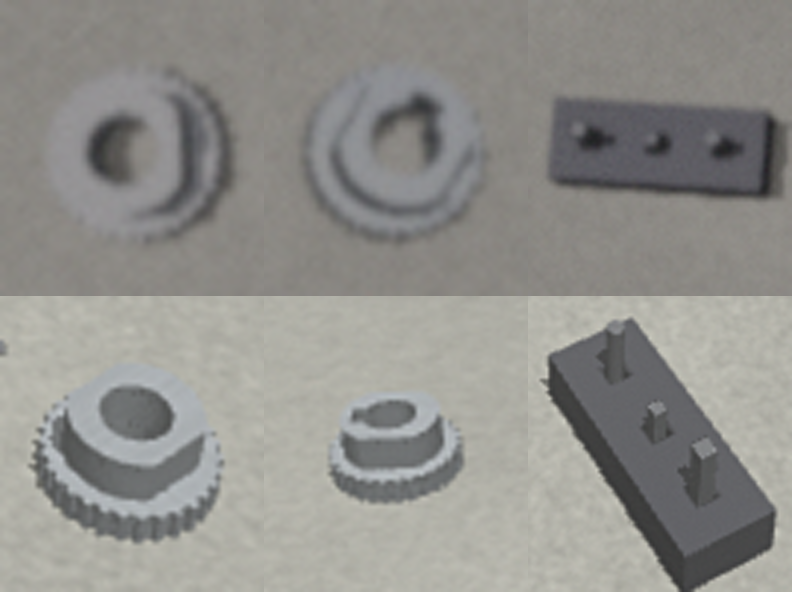

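Pulleys: A at top (200,252) / scene (452,360) has a plain round bore, so it is the spare. B at (440,186) / (214,222) shows the keyway notch, so it is the one to fit, with its keyway towards +x and a little -y.

Pins: (352,375) has a round top (dowel), the middle one is short, and (382,416) is long and square, so that is the key, near (601,332).

The white unit at (320,183) is the drive. I'll go over it for a close look on the way.

carry_out --slide '[[0.65, 0.95, 0.05], [0.65, 0.95, 0.05], [0.65, 0.95, 0.05], [0.65, 0.95, 0.05], [0.65, 0.95, 0.05], [0.65, 0.95, 0.05], [0.65, 0.95, 0.05], [0.65, 0.95, 0.05]]' --dr '[[0, 0, -0.074], [0, 0, -0.074], [0, 0, -0.074], [0, 0, -0.074], [0, 0, -0.074], [0, 0, -0.074], [0, 0, -0.074], [0, 0, -0.074]]' --gripper '[100, 100, 100, 100, 100, 100, 100, 100]'

```text
clock: 0.82
eef_pos: [412.3, -249.5, 315.5]
eef_rot: [-3.141, -0.001, 0.006]
wrist_force: [0.4, -0.7, 0.6]
finger_gap: 94.1
finger_force: 0.0
```

carry_out --slide '[[0.65, 0.95, 0.05], [0.65, 0.95, 0.05], [0.65, 0.95, 0.05], [0.65, 0.95, 0.05], [0.65, 0.95, 0.05], [0.65, 0.95, 0.05], [0.65, 0.95, 0.05], [0.65, 0.95, 0.05], [0.65, 0.95, 0.05]]' --dr '[[0, 0, 0], [0, 0, 0], [0, 0, 0], [0, 0, 0], [0, 0, 0], [0, 0, 0], [0, 0, 0], [0, 0, 0], [0, 0, 0]]' --gripper '[100, 100, 100, 100, 100, 100, 100, 100, 100]'

```text
clock: 1.57
eef_pos: [572.9, -15.1, 326.9]
eef_rot: [-3.142, 0.001, 0.004]
wrist_force: [-0.3, 0.1, -0.8]
finger_gap: 93.9
finger_force: 0.0
```

```bash
python3 - <<'E'
from h import *
s=read_state(); print(s["clock"],s["eef_pos"],s["eef_rot"])
im,m=shot("wrist","w1"); np.save("w1.npy",m,allow_pickle=True)
p=proj("wrist",[577,-13,120],m); print(p)
x,y=p.astype(int); 
c=im[max(0,y-75):y+75,max(0,x-100):x+100]; print(max(0,x-100),max(0,y-75))
cv2.imwrite("pics/w1c.png",cv2.resize(c,None,fx=4,fy=4,interpolation=cv2.INTER_CUBIC)[:,:,::-1])
E
```

```text
1.5667 [572.93637198 -15.06027725 326.86122756] [-3.14159098e+00  1.21664497e-03  4.37548930e-03]
[312.04832801 235.42610679]
212 160
```

View pics/w1c.png

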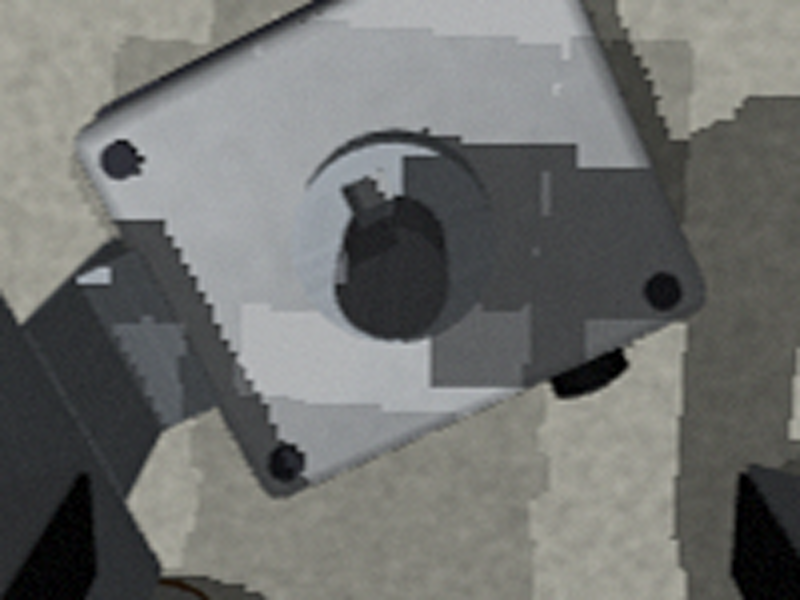

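The wrist crop shows the shaft's top disc (in shadow) centred near crop (391,285). The slot and pocket open up-left at about (368,190). The guard is at the left (+y), so drive x is up in the picture, turned roughly 25°. Next I'll measure these.

```bash
python3 - <<'E'
from h import *
m=np.load("w1.npy",allow_pickle=True).item()
im=cv2.imread("pics/w1.png"); g=cv2.cvtColor(im,cv2.COLOR_BGR2GRAY)
W=lambda p,z: ray("wrist",(212+p[0]/4,160+p[1]/4),z,m)
print(g[205:250,290:330:1][::2,::2])
# lower boundary of dark disc
pts=[]
for a in np.radians(np.arange(10,171,5)):
    c=np.array([309.8,231.3]); r=np.arange(8,20,.25)
    v=cv2.remap(g,(c[0]+r*np.cos(a)).astype(np.float32)[None],(c[1]+r*np.sin(a)).astype(np.float32)[None],cv2.INTER_LINEAR)[0].astype(float)
    k=np.argmax(v[4:]-v[:-4]); pts.append(c+(r[k]+.5)*np.array([np.cos(a),np.sin(a)]))
P=np.array([ray("wrist",p,120,m)[:2] for p in pts])
A=np.c_[2*P,np.ones(len(P))]; s=np.linalg.lstsq(A,(P**2).sum(1),rcond=None)[0]
for _ in range(3):
    rr=np.hypot(*(P-s[:2]).T); k=abs(rr-np.median(rr))<1; s=np.linalg.lstsq(A[k],(P[k]**2).sum(1),rcond=None)[0]
print("centre",s[:2],"r",np.sqrt(s[2]+s[0]**2+s[1]**2),k.sum())
for p in((343,188),(375,178),(391,197)): 
    w=W(p,80)[:2]; d=w-s[:2]; print(p,w,np.hypot(*d),np.degrees(np.arctan2(d[1],d[0])))
b=[W(p,56)[:2] for p in((285,490),(700,310),(85,150))]
for p,q in((0,1),(0,2)): d=b[q]-b[p]; print(np.hypot(*d),np.degrees(np.arctan2(d[1],d[0])))
E
```

```text
[[136 159 160 160 154 116  59  64 123 159 157 113  65  67  65  70  67  67
   67  66]
 [161 159 160 151  33  53  70  66 118 154 153 119  64  65  64  66  65  69
   66  67]
 [162 152 156 159  78  41  69  68  67 118  72  30  46  62  66  67  67  65
   64  67]
 [157 155 153 156 140  42  60  70  52  53  47  33  38  30  48  63  66  67
   67  66]
 [156 154 157 156 157  73  47  53  51  56  40  40  36  34  31  47  66  67
   64  64]
 [153 153 153 156 139  29  52  49  33  36  32  33  37  38  31  30  53  66
   65  68]
 [154 152 153 154  85  28  35  31  35  31  41  47  37  35  31  33  40  66
   68  67]
 [155 151 155 158  43  31  33  34  39  32  36  46  44  40  35  32  30  68
   65  68]
 [155 154 157 145  32  30  36  31  31  34  39  44  46  46  42  36  26  69
   66  65]
 [160 155 152 114  67  32  33  34  37  41  46  44  46  45  44  44  37  61
   66  66]
 [151 151 153 105  80  33  40  45  43  43  47  48  46  46  44  42  41  57
   68  65]
 [152 154 155 107  79  44  44  43  43  40  45  45  44  45  42  44  40  63
   68  72]
 [151 150 150  99  79  43  45  42  43  47  46  46  44  45  44  45  42  61
   68 
[... 519 characters left out ...]
8 177 177 175 176 157 143  71  45  42  42  42  45  51  72  65  88  97
   95  97]
 [177 175 179 178 178 177 181 175 167 146 145 130 123 147 185  92  93  95
   97  95]
 [178 177 176 180 176 179 177 174 176 176 178 177 178 175 175  89  94  93
   92  96]
 [178 177 179 178 178 182 177 175 174 176 175 173 177 175 179  89  96  94
   95  89]]
centre [582.88238554 -12.07388737] r 14.916923963843072 24
(343, 188) [595.58737265   1.66998326] 18.716588293517102 47.249362073757304
(375, 178) [598.14351847  -6.34422708] 16.301263308725584 20.578211654016275
(391, 197) [593.35817016 -10.33741179] 10.618729247167003 9.411821293103745
127.61453435423917 -64.9313973462474
110.11735291892238 27.612200291822447
```

```bash
python3 - <<'E'
from h import *
m=np.load("w1.npy",allow_pickle=True).item()
W=lambda p,z: ray("wrist",p,z,m)[:2]
c=W((310.2,230),120); print("axis",c, "r check",np.hypot(*(W((310.2,245),120)-c)),np.hypot(*(W((324,230),120)-c)),np.hypot(*(W((296.3,230),120)-c)))
for p in((298,206.8),(305.2,204.5),(301.5,205.5)):
    d=W(p,80)-c; print(p,np.hypot(*d),np.degrees(np.arctan2(d[1],d[0])))
k=np.array([600,332,63]); print(proj("wrist",k,m))
E
```

```text
axis [582.03148824 -11.33400719] r check 14.046127854473037 12.372862625889212 12.46227408452666
(298, 206.8) 18.759581404253403 42.82392623315833
(305.2, 204.5) 17.03535901727526 18.974376936246397
(301.5, 205.5) 17.691593369084043 31.48812961056105
[-17.71475059 198.59836429]
```

carry_out --slide '[[0.04, 0.7, 0], [0.04, 0.7, 0], [0.04, 0.7, 0], [0.04, 0.7, 0], [0.04, 0.7, 0]]' --dr '[[0, 0, 0], [0, 0, 0], [0, 0, 0], [0, 0, 0], [0, 0, 0]]' --gripper '[100, 70, 40, 40, 40]'

```text
clock: 2.03
eef_pos: [582.0, 162.1, 327.6]
eef_rot: [-3.141, 0.0, 0.004]
wrist_force: [-0.3, -0.3, 0.1]
finger_gap: 70.8
finger_force: 0.0
```

carry_out --slide '[[0.04, 0.67, -0.3], [0.04, 0.67, -0.3], [0.04, 0.67, -0.3], [0.04, 0.67, -0.3], [0.04, 0.67, -0.3], [0.04, 0.67, -0.3]]' --dr '[[0, 0, 0], [0, 0, 0], [0, 0, 0], [0, 0, 0], [0, 0, 0], [0, 0, 0]]' --gripper '[40, 40, 40, 40, 40, 40]'

```text
clock: 2.53
eef_pos: [592.0, 327.5, 250.0]
eef_rot: [3.14, 0.003, 0.004]
wrist_force: [0.5, -0.8, -0.4]
finger_gap: 37.9
finger_force: 0.0
```

```bash
python3 - <<'E'
from h import *
s=read_state(); print(s["clock"],s["eef_pos"],s["eef_rot"],s["finger_gap"])
im,m=shot("wrist","w2"); np.save("w2.npy",m,allow_pickle=True)
print(proj("wrist",[600,332,63],m),proj("wrist",[598,292,30],m))
E
```

```text
2.5333 [592.0158253  327.48927734 250.04597042] [3.14015705 0.00336488 0.00357379] 37.86531811425092
[308.59433635 236.62514631] [351.87136063 229.42085659]
```

View pics/w2.png

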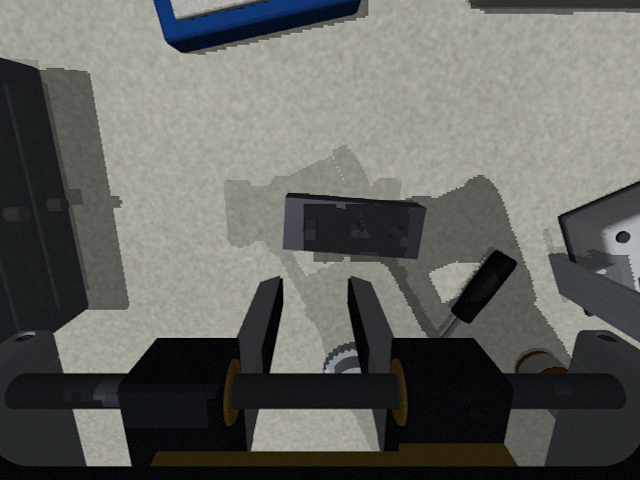

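Wrist view: the pin block is at (285–425, 193–258), with pins at about (308,230), (357,230) and (397,238). The key is the left one (+y). The block lies in the gripper's shadow, so I'll stretch the contrast in an enlarged crop.

```bash
python3 - <<'E'
from h import *
im=cv2.imread("pics/w2.png"); c=im[190:262,280:430].astype(float)
c=np.clip((c-20)*3,0,255).astype(np.uint8)
cv2.imwrite("pics/w2c.png",cv2.resize(c,None,fx=5,fy=5,interpolation=cv2.INTER_CUBIC))
E
```

```text
(no output)
```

View pics/w2c.png

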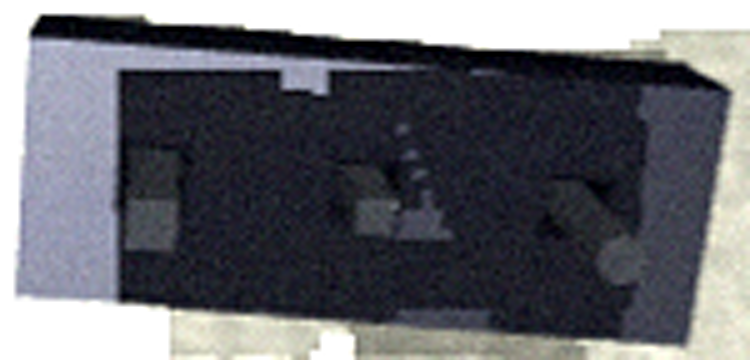

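Key's top face is at crop (151,223), i.e. pixel (310.2,234.6). It is square and about 10.6 px wide; the right pin is round and the middle one small, so the identification holds.

```bash
python3 - <<'E'
from h import *
m=np.load("w2.npy",allow_pickle=True).item()
W=lambda p,z: ray("wrist",p,z,m)[:2]
C=lambda x,y:(280+x/5,190+y/5)
k=W(C(151,223),63);print(k,np.hypot(*(W(C(125,223),63)-W(C(178,223),63))),np.hypot(*(W(C(151,198),63)-W(C(151,249),63))))
d=W(C(15,295),30)-W(C(685,343),30);print(np.hypot(*d),np.degrees(np.arctan2(-d[0],d[1])))
f=W(C(151,172.5),30); print("mid of base/side",f)
s=read_state();p=s["eef_pos"]; print((k-p[:2])/250,(147-p[2])/250)
E
```

```text
[601.76520866 330.65040085] 8.886328414676894 8.856547130495368
129.01499312316253 -4.140610353836888
mid of base/side [602.61499669 331.04943784]
[0.0367676 0.0195794] -0.41841961751886153
```

carry_out --slide '[[0.037, 0.02, -0.1], [0.037, 0.02, -0.2], [0.037, 0.02, -0.3], [0.037, 0.02, -0.38], [0.037, 0.02, -0.419], [0.037, 0.02, -0.419], [0.037, 0.02, -0.419]]' --dr '[[0, 0, -0.0117], [0, 0, -0.0117], [0, 0, -0.0117], [0, 0, -0.0117], [0, 0, -0.0117], [0, 0, -0.0117], [0, 0, -0.0117]]' --gripper '[40, 40, 40, 40, 40, 40, 40]'

```text
clock: 3.17
eef_pos: [602.5, 330.2, 149.4]
eef_rot: [-3.141, -0.001, -0.073]
wrist_force: [1.7, -0.0, 0.7]
finger_gap: 37.6
finger_force: 0.0
```

carry_out --slide '[[0, 0, 0], [0, 0, 0], [0, 0, 0], [0, 0, 0], [0, 0, 0], [0, 0, 0], [0, 0, 0], [0, 0, 0]]' --dr '[[0, 0, 0], [0, 0, 0], [0, 0, 0], [0, 0, 0], [0, 0, 0], [0, 0, 0], [0, 0, 0], [0, 0, 0]]' --gripper '[20, 0, 0, 0, 0, 0, 0, 0]' --newtons 25

```text
clock: 3.83
eef_pos: [601.9, 331.5, 148.3]
eef_rot: [-3.141, -0.001, -0.072]
wrist_force: [0.5, 0.7, 4.5]
finger_gap: 8.5
finger_force: 25.0
```

carry_out --slide '[[0, 0, 0.06], [0, 0, 0.14], [0, 0, 0.28], [0, 0, 0.42], [0, 0, 0.56], [0, 0, 0.72], [0, -0.16, 0.76], [0, -0.32, 0.76], [0, -0.48, 0.76], [0, -0.64, 0.76]]' --dr '[[0, 0, 0], [0, 0, 0], [0, 0, 0], [0, 0, 0], [0, 0, 0.018], [0, 0, 0.036], [0, 0, 0.054], [0, 0, 0.072], [0, 0, 0.089], [0, 0, 0.089]]' --gripper '[0, 0, 0, 0, 0, 0, 0, 0, 0, 0]'

```text
clock: 4.67
eef_pos: [601.3, 169.8, 337.7]
eef_rot: [-3.142, 0.0, 0.495]
wrist_force: [0.6, 0.5, -0.5]
finger_gap: 8.4
finger_force: 25.0
```

carry_out --slide '[[0.02, -0.15, 0], [0.03, -0.3, 0], [0.04, -0.45, 0], [0.05, -0.6, 0], [0.05, -0.75, 0], [0.05, -0.86, 0], [0.05, -0.86, -0.1], [0.05, -0.86, -0.2], [0.05, -0.86, -0.23], [0.05, -0.86, -0.23]]' --dr '[[0, 0, 0], [0, 0, 0], [0, 0, 0], [0, 0, 0], [0, 0, 0], [0, 0, 0], [0, 0, 0], [0, 0, 0], [0, 0, 0], [0, 0, 0]]' --gripper '[0, 0, 0, 0, 0, 0, 0, 0, 0, 0]'

```text
clock: 5.5
eef_pos: [613.8, -43.5, 278.3]
eef_rot: [-3.139, 0.003, 0.488]
wrist_force: [0.5, -0.4, -0.7]
finger_gap: 8.3
finger_force: 25.0
```

```bash
python3 - <<'E'
from h import *
s=read_state(); print(s["clock"],s["eef_pos"],s["eef_rot"],s["finger_gap"])
im,m=shot("wrist","w3"); np.save("w3.npy",m,allow_pickle=True); shot("scene","scene3")
p=s["eef_pos"]
print("axis",proj("wrist",[582,-11.3,120],m),"key foot",proj("wrist",[p[0],p[1],p[2]-144],m),"top",proj("wrist",[p[0],p[1],p[2]-85],m))
c=im[130:330,230:430].astype(float)*2
cv2.imwrite("pics/w3c.png",cv2.resize(np.clip(c,0,255).astype(np.uint8),None,fx=3,fy=3,interpolation=cv2.INTER_CUBIC)[:,:,::-1])
E
```

```text
5.5 [613.76063316 -43.5302721  278.26861041] [-3.13916746  0.00337997  0.48755981] 8.277862685868316
axis [258.66955745 272.15295247] key foot [314.57379821 262.72698157] top [314.25203516 299.31544562]
```

View pics/w3c.png

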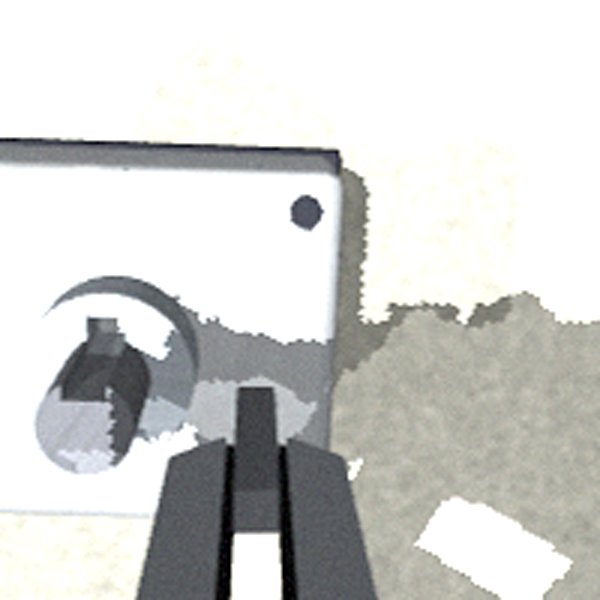

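The crop shows the held key with its foot edge at (238–273,388). The slot is clearly visible: back wall near (62–108,400) on the shaft top, and the pocket's outer edge at (88–117,318), parallel to the tool's y to within a degree or two. The shaft-top disc has its left edge at 35 and its bottom at (85,474).

```bash
python3 - <<'E'
from h import *
from scipy.spatial.transform import Rotation as Ro
from scipy.optimize import least_squares as LS
m=np.load("w3.npy",allow_pickle=True).item()
W=lambda p,z: ray("wrist",(230+p[0]/3,130+p[1]/3),z,m)[:2]
y=0.4876; ex=np.array([np.cos(y),np.sin(y)]); ey=np.array([-np.sin(y),np.cos(y)]); T=np.array([613.76,-43.53])
L=lambda w:np.array([(w-T)@ex,(w-T)@ey]).round(2)
for n,p,z in(("foot l",(238,388),134),("foot r",(273,388),134),("ktop l",(232,490),193),("ktop r",(282,490),193),("ktop far",(257,531),193),
 ("pock l",(88,318),80),("pock r",(117,318),80),("pock mid",(102.5,318),80),("back l",(62,400),120),("back r",(108,400),120),
 ("disc left",(35,425),120),("disc bottom",(85,474),120),("box far l",(0,165),56),("box far r",(320,174),56)): print(n,L(W(p,z)))
P=np.array([W(p,120) for p in((35,425),(40,445),(52,463),(85,474),(107,468))])
r=LS(lambda c:np.hypot(*(P-c).T)-13,[582,-11]); print("axis",r.x,L(r.x),r.fun.round(2))
E
```

```text
foot l [2.5  3.78]
foot r [ 2.5  -4.63]
ktop l [3.48 3.8 ]
ktop r [ 3.48 -5.36]
ktop far [-4.83 -0.78]
pock l [ 5.09 48.48]
pock r [ 5.09 40.02]
pock mid [ 5.09 44.25]
back l [-5.7  49.16]
back r [-5.7  37.37]
disc left [-12.56  56.5 ]
disc bottom [-26.3   44.26]
box far l [46.55 77.08]
box far r [ 43.84 -19.91]
axis [581.6030688  -11.03717722] [-13.19  43.77] [-0.25 -0.22  0.42  0.12 -0.4 ]
```

carry_out --slide '[[-0.039, 0.08, 0], [-0.078, 0.16, 0], [-0.078, 0.16, 0], [-0.078, 0.16, 0], [-0.078, 0.16, -0.05], [-0.078, 0.16, -0.1], [-0.078, 0.16, -0.1], [-0.078, 0.16, -0.1]]' --dr '[[0, 0, 0], [0, 0, 0], [0, 0, 0], [0, 0, 0], [0, 0, 0], [0, 0, 0], [0, 0, 0], [0, 0, 0]]' --gripper '[0, 0, 0, 0, 0, 0, 0, 0]'

```text
clock: 6.27
eef_pos: [595.1, -4.1, 255.9]
eef_rot: [3.142, 0.0, 0.487]
wrist_force: [0.2, -0.2, 0.2]
finger_gap: 8.7
finger_force: 25.0
```

```bash
python3 - <<'E'
from h import *
s=read_state(); print(s["clock"],s["eef_pos"],s["eef_rot"],s["wrist_force"].round(1),s["moment"].round(2))
im,m=shot("wrist","w4"); np.save("w4.npy",m,allow_pickle=True); im2,m2=shot("scene","scene4")
x,y=proj("scene",[593,-5,130],m2).astype(int)
a=cv2.resize(im[180:300,255:375],(600,600)); b=cv2.resize(im2[y-45:y+45,x-15:x+15],(200,600),interpolation=cv2.INTER_CUBIC); print(x,y)
a=np.clip(a.astype(float)*2,0,255).astype(np.uint8)
cv2.imwrite("pics/c4.png",np.hstack([a,b])[:,:,::-1])
E
```

```text
6.2667 [595.06562933  -4.10364037 255.85939616] [3.14153395e+00 5.77679570e-05 4.87215347e-01] [ 0.2 -0.2  0.2] [-0.01  0.06 -0.03]
266 249
```

View pics/c4.png

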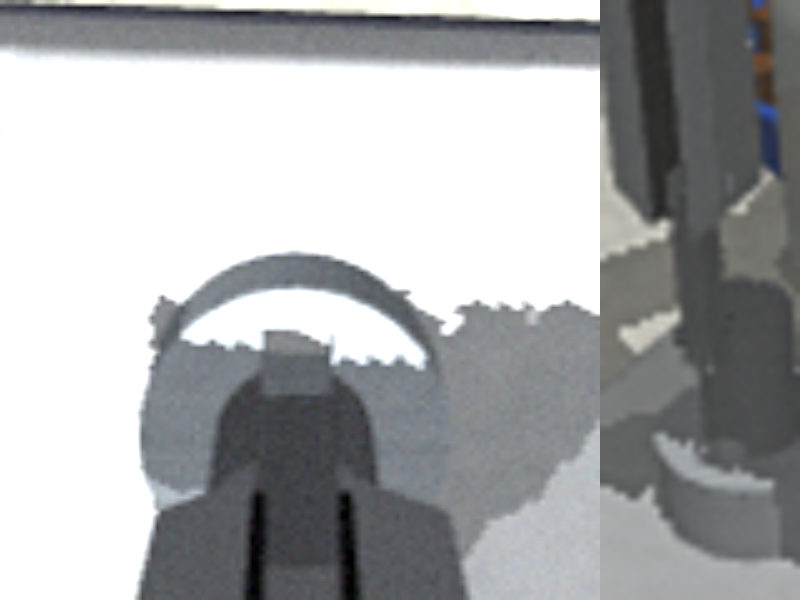

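Left: the key's foot (262–330) is centred on the pocket (265–330) and on the shaft (215–378). Right (scene camera): the key is entering the slot. The measured forces are about zero, so I'll go down.

carry_out --slide '[[0, 0, -0.03], [0, 0, -0.06], [0, 0, -0.09], [0, 0, -0.11], [0, 0, -0.11], [0, 0, -0.11]]' --dr '[[0, 0, 0], [0, 0, 0], [0, 0, 0], [0, 0, 0], [0, 0, 0], [0, 0, 0]]' --gripper '[0, 0, 0, 0, 0, 0]'

```text
clock: 6.87
eef_pos: [594.7, -3.6, 227.5]
eef_rot: [-3.141, 0.001, 0.488]
wrist_force: [-0.6, 0.7, -1.1]
finger_gap: 8.5
finger_force: 25.0
```

carry_out --slide '[[0, 0, -0.01], [0, 0, -0.02], [0, 0, -0.03], [0, 0, -0.036], [0, 0, -0.036]]' --dr '[[0, 0, 0], [0, 0, 0], [0, 0, 0], [0, 0, 0], [0, 0, 0]]' --gripper '[0, 0, 0, 0, 0]'

```text
clock: 7.28
eef_pos: [594.6, -3.6, 218.5]
eef_rot: [-3.141, 0.0, 0.488]
wrist_force: [0.7, 0.4, -0.0]
finger_gap: 8.3
finger_force: 25.0
```

The foot is in the pocket with no contact force. Releasing, then backing up to look.

carry_out --slide '[[0, 0, 0], [0, 0, 0], [0, 0, 0], [0, 0, 0], [0, 0, 0], [0, 0, 0.1], [0, 0, 0.25], [0, 0, 0.4], [0, 0, 0.44], [0, 0, 0.44]]' --dr '[[0, 0, 0], [0, 0, 0], [0, 0, 0], [0, 0, 0], [0, 0, 0], [0, 0, 0], [0, 0, 0], [0, 0, 0], [0, 0, 0], [0, 0, 0]]' --gripper '[12, 20, 30, 40, 60, 100, 100, 100, 100, 100]'

```text
clock: 8.12
eef_pos: [595.2, -3.7, 332.3]
eef_rot: [3.139, -0.005, 0.488]
wrist_force: [0.1, -0.4, 0.0]
finger_gap: 67.9
finger_force: 0.0
```

```bash
python3 - <<'E'
from h import *
s=read_state(); print(s["clock"],s["eef_pos"],s["eef_rot"],s["wrist_force"].round(1))
im,m=shot("wrist","w5"); np.save("w5.npy",m,allow_pickle=True); im2,m2=shot("scene","scene5")
x,y=proj("scene",[586,-8,110],m2).astype(int); X,Y=proj("wrist",[586,-8,115],m).astype(int)
print("orig",X-40,Y-50,"scene",x-27,y-50, "keytop home",proj("wrist",[593.2,-5,115],m),proj("scene",[593.2,-5,115],m2))
a=cv2.resize(im[Y-50:Y+50,X-40:X+40],(480,600),interpolation=cv2.INTER_CUBIC); b=cv2.resize(im2[y-50:y+50,x-27:x+26],(318,600),interpolation=cv2.INTER_CUBIC)
a=np.clip(a.astype(float)*1.6,0,255).astype(np.uint8)
cv2.imwrite("pics/c5.png",np.hstack([a,b])[:,:,::-1])
E
```

```text
8.1167 [595.23072188  -3.67712954 332.28128052] [ 3.13854712 -0.00492849  0.48758732] [ 0.1 -0.4  0. ]
orig 273 198 scene 243 206 keytop home [313.78431786 240.25681766] [267.52134124 256.10801571]
```

View pics/c5.png

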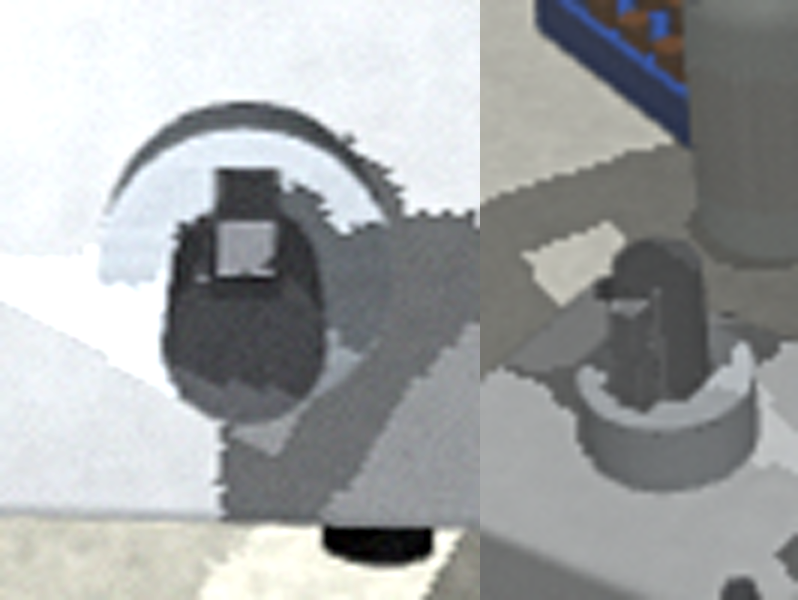

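The key is home: its top face at crop (247,248), pixel (314.2,239.3), matches the predicted home (313.8,240.3), and it sits below the shaft's end in both views. Now the pulley.

carry_out --slide '[[-0.01, -0.12, 0], [-0.02, -0.24, 0], [-0.03, -0.36, 0], [-0.04, -0.48, 0], [-0.05, -0.6, 0], [-0.06, -0.72, 0], [-0.06, -0.84, 0], [-0.06, -0.95, 0], [-0.06, -0.95, 0]]' --dr '[[0, 0, -0.019], [0, 0, -0.038], [0, 0, -0.057], [0, 0, -0.076], [0, 0, -0.095], [0, 0, -0.114], [0, 0, -0.133], [0, 0, -0.152], [0, 0, -0.167]]' --gripper '[100, 100, 100, 100, 100, 100, 100, 100, 100]'

```text
clock: 8.97
eef_pos: [578.8, -245.4, 325.8]
eef_rot: [3.14, 0.004, -0.572]
wrist_force: [-0.4, -0.9, 0.1]
finger_gap: 94.0
finger_force: 0.0
```

carry_out --slide '[[0, -0.1, -0.08], [0, -0.24, -0.18], [0, -0.24, -0.3], [0, -0.24, -0.4], [0, -0.24, -0.4], [0, -0.24, -0.4]]' --dr '[[0, 0, 0], [0, 0, 0], [0, 0, 0], [0, 0, 0], [0, 0, 0], [0, 0, 0]]' --gripper '[100, 100, 100, 100, 100, 100]'

```text
clock: 9.47
eef_pos: [579.2, -300.8, 226.7]
eef_rot: [3.141, 0.005, -0.562]
wrist_force: [0.6, -0.1, 0.8]
finger_gap: 94.2
finger_force: 0.0
```

```bash
python3 - <<'E'
from h import *
m=np.load("w5.npy",allow_pickle=True).item()
W=lambda p,z: ray("wrist",(273+p[0]/6,198+p[1]/6),z,m)[:2]
print("axis check: mid",(W((162,335),120)+W((327,335),120))/2, "bottom",W((245,422),120),"key top",W((247,248),115))
s=read_state(); print(s["clock"],s["eef_pos"],s["eef_rot"],s["joints"].round(2))
im,m=shot("wrist","w6"); np.save("w6.npy",m,allow_pickle=True)
x,y=proj("wrist",[579,-300,34],m).astype(int); print(x-75,y-75)
a=np.clip(im[y-75:y+75,x-75:x+75].astype(float)*1.3,0,255).astype(np.uint8)
cv2.imwrite("pics/c6.png",cv2.resize(a,(600,600),interpolation=cv2.INTER_CUBIC)[:,:,::-1])
E
```

```text
axis check: mid [582.7987163 -10.4649772] bottom [570.11430971 -17.25853949] key top [594.16133448  -4.89676893]
9.4667 [ 579.24930737 -300.82124313  226.73957738] [ 3.1414944   0.00455191 -0.56177173] [-0.54  0.59  1.28  0.    1.27  1.6 ]
238 169
```

View pics/c6.png

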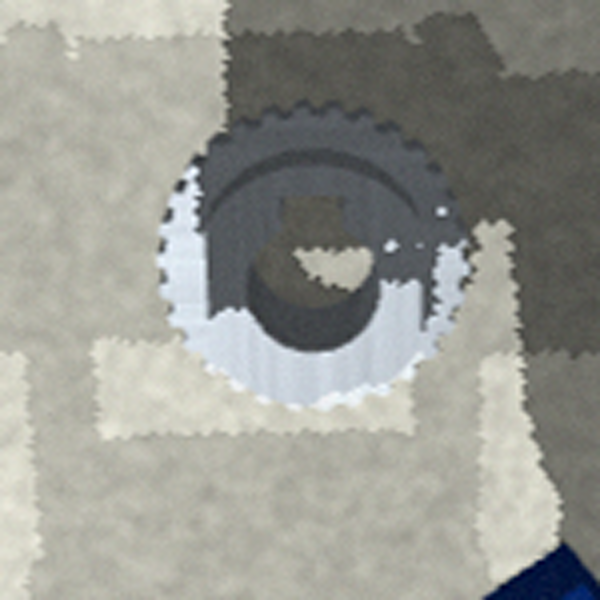

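The crop shows the pulley boss up. Its keyway points straight up in the picture, along tool x, at (280–345,195). The bore is at (248–380), bottom 352, and the flats are at columns 207 and 423, parallel to the fingers. So the tool yaw is right and only the offset is left to correct.

```bash
python3 - <<'E'
from h import *
m=np.load("w6.npy",allow_pickle=True).item()
W=lambda p,z: ray("wrist",(238+p[0]/4,169+p[1]/4),z,m)[:2]
y=-0.5618; ex=np.array([np.cos(y),np.sin(y)]); ey=np.array([-np.sin(y),np.cos(y)]); T=np.array([579.25,-300.82])
L=lambda w:np.array([(w-T)@ex,(w-T)@ey]).round(2)
for n,p,z in(("bore l",(248,286),34),("bore r",(380,286),34),("bore bot",(314,352),34),("key edge l",(280,197),34),("key edge r",(345,197),34),("flat l top",(205,228),34),("flat l bot",(208,316),34),("flat r",(423,250),34),("flat r bot",(425,328),34),("disc l",(158,262),14),("disc r",(470,262),14),("disc top",(316,102),14)): print(n,L(W(p,z)))
# box/key yaw of the drive from keyway-independent check: shaft-slot in w5 via Hough not needed
s=read_state(); print(s["eef_pos"])
E
```

```text
bore l [ 3.   12.53]
bore r [  3.   -15.87]
bore bot [-12.    -1.68]
key edge l [22.55  5.53]
key edge r [22.55 -8.18]
flat l top [15.83 21.5 ]
flat l bot [-3.76 21.29]
flat r [ 11.   -24.92]
flat r bot [ -6.5  -25.78]
disc l [ 2.94 34.07]
disc r [  2.93 -37.57]
disc top [39.68 -2.15]
[ 579.85257502 -300.96263129  228.97711756]
```

carry_out --slide '[[0.003, -0.009, -0.1], [0.003, -0.009, -0.2], [0.003, -0.009, -0.3], [0.003, -0.009, -0.4], [0.003, -0.009, -0.456], [0.003, -0.009, -0.456], [0.003, -0.009, -0.456]]' --dr '[[0, 0, 0.003], [0, 0, 0.003], [0, 0, 0.003], [0, 0, 0.003], [0, 0, 0.003], [0, 0, 0.003], [0, 0, 0.003]]' --gripper '[100, 100, 100, 100, 100, 100, 100]'

```text
clock: 10.1
eef_pos: [581.0, -303.4, 116.2]
eef_rot: [-3.142, -0.001, -0.543]
wrist_force: [0.6, -0.0, 1.2]
finger_gap: 93.6
finger_force: 0.0
```

carry_out --slide '[[0, 0, 0], [0, 0, 0], [0, 0, 0], [0, 0, 0], [0, 0, 0], [0, 0, 0], [0, 0, 0], [0, 0, 0]]' --dr '[[0, 0, 0], [0, 0, 0], [0, 0, 0], [0, 0, 0], [0, 0, 0], [0, 0, 0], [0, 0, 0], [0, 0, 0]]' --gripper '[60, 40, 30, 30, 30, 30, 30, 30]' --newtons 25

```text
clock: 10.77
eef_pos: [580.5, -303.4, 114.9]
eef_rot: [-3.142, 0.0, -0.543]
wrist_force: [-0.4, -0.6, 0.4]
finger_gap: 45.8
finger_force: 25.0
```

carry_out --slide '[[0, 0, 0.08], [0, 0, 0.2], [0, 0, 0.34], [0, 0, 0.48], [0, 0.08, 0.6], [0, 0.2, 0.6], [0, 0.34, 0.6], [0, 0.48, 0.6], [0, 0.6, 0.6], [0, 0.6, 0.6]]' --dr '[[0, 0, 0], [0, 0, 0], [0, 0, 0.018], [0, 0, 0.036], [0, 0, 0.054], [0, 0, 0.072], [0, 0, 0.09], [0, 0, 0.108], [0, 0, 0.126], [0, 0, 0.144]]' --gripper '[30, 30, 30, 30, 30, 30, 30, 30, 30, 30]'

```text
clock: 11.6
eef_pos: [580.5, -148.7, 264.9]
eef_rot: [-3.14, 0.0, 0.371]
wrist_force: [1.0, -0.4, -1.9]
finger_gap: 45.6
finger_force: 25.0
```

carry_out --slide '[[0.004, 0.12, 0], [0.004, 0.24, 0], [0.004, 0.36, 0], [0.004, 0.48, 0], [0.004, 0.57, 0], [0.004, 0.57, 0], [0.004, 0.57, 0], [0.004, 0.57, 0]]' --dr '[[0, 0, 0.0174], [0, 0, 0.0174], [0, 0, 0.0174], [0, 0, 0.0174], [0, 0, 0.0174], [0, 0, 0.0174], [0, 0, 0.0174], [0, 0, 0.0174]]' --gripper '[30, 30, 30, 30, 30, 30, 30, 30]'

```text
clock: 12.27
eef_pos: [581.5, -11.4, 264.7]
eef_rot: [-3.142, 0.0, 0.471]
wrist_force: [0.2, -0.0, -1.5]
finger_gap: 45.5
finger_force: 25.0
```

```bash
python3 - <<'E'
from h import *
s=read_state(); print(s["clock"],s["eef_pos"],s["eef_rot"],s["wrist_force"].round(1),s["finger_gap"])
im,m=shot("wrist","w7"); np.save("w7.npy",m,allow_pickle=True); shot("scene","scene7")
g=cv2.cvtColor(im,cv2.COLOR_RGB2GRAY)
x,y=proj("wrist",[581.5,-10.8,159],m); print(x,y,proj("wrist",[581.5,-10.8,120],m))
x,y=int(x),int(y)
print(g[y-32:y+30:2,x-34:x+36:2])
E
```

```text
12.2667 [581.45948354 -11.44423851 264.70749608] [-3.14154302e+00  4.50357790e-04  4.71103064e-01] [ 0.2 -0.  -1.5] 45.53584850963408
313.0555882628171 284.1857985439558 [313.32392582 262.5750095 ]
[[149 150 150 ... 146 146 143]
 [149 147 150 ... 122  61 144]
 [146 148 147 ...  52  55 121]
 ...
 [ 68  67  67 ...  68  71  68]
 [ 71  66  70 ...  70  67  68]
 [ 72  68  69 ...  69  70  69]]
```

carry_out --slide '[[0, 0, -0.05], [0, 0, -0.1], [0, 0, -0.115], [0, 0, -0.12], [0, 0, -0.125], [0, 0, -0.13], [0, 0, -0.13]]' --dr '[[0, 0, 0], [0, 0, 0], [0, 0, 0], [0, 0, 0], [0, 0, 0], [0, 0, 0], [0, 0, 0]]' --gripper '[30, 30, 30, 30, 30, 30, 30]'

```text
clock: 12.95
eef_pos: [581.6, -11.1, 232.7]
eef_rot: [3.141, -0.0, 0.471]
wrist_force: [0.5, 0.3, -1.6]
finger_gap: 45.7
finger_force: 25.0
```

The shaft has entered the bore with no contact. Next is the key, whose top is at 115.

carry_out --slide '[[0, 0, -0.005], [0, 0, -0.01], [0, 0, -0.015], [0, 0, -0.02], [0, 0, -0.025], [0, 0, -0.03], [0, 0, -0.03]]' --dr '[[0, 0, 0], [0, 0, 0], [0, 0, 0], [0, 0, 0], [0, 0, 0], [0, 0, 0], [0, 0, 0]]' --gripper '[30, 30, 30, 30, 30, 30, 30]'

```text
clock: 13.53
eef_pos: [581.4, -10.9, 224.6]
eef_rot: [-3.141, 0.0, 0.471]
wrist_force: [0.6, -0.8, -1.3]
finger_gap: 45.7
finger_force: 25.0
```

carry_out --slide '[[0, 0, -0.02], [0, 0, -0.04], [0, 0, -0.06], [0, 0, -0.08], [0, 0, -0.1], [0, 0, -0.108], [0, 0, -0.108]]' --dr '[[0, 0, 0], [0, 0, 0], [0, 0, 0], [0, 0, 0], [0, 0, 0], [0, 0, 0], [0, 0, 0]]' --gripper '[30, 30, 30, 30, 30, 30, 30]'

```text
clock: 14.12
eef_pos: [581.3, -10.9, 197.2]
eef_rot: [-3.141, 0.001, 0.471]
wrist_force: [-0.5, -0.1, -2.4]
finger_gap: 45.7
finger_force: 25.0
```

carry_out --slide '[[0, 0, -0.004], [0, 0, -0.008], [0, 0, -0.011], [0, 0, -0.013], [0, 0, -0.013]]' --dr '[[0, 0, 0], [0, 0, 0], [0, 0, 0], [0, 0, 0], [0, 0, 0]]' --gripper '[30, 30, 30, 30, 30]'

```text
clock: 14.53
eef_pos: [581.6, -10.9, 194.9]
eef_rot: [3.141, -0.0, 0.471]
wrist_force: [-0.6, 0.1, 0.1]
finger_gap: 45.7
finger_force: 25.0
```

The weight has come off the wrist, so the pulley is on the collar. I'll settle it slightly, release and retreat.

carry_out --slide '[[0, 0, -0.002], [0, 0, -0.002], [0, 0, -0.002]]' --dr '[[0, 0, 0], [0, 0, 0], [0, 0, 0]]' --gripper '[30, 30, 30]'

```text
clock: 14.78
eef_pos: [581.6, -10.9, 194.9]
eef_rot: [3.141, -0.001, 0.471]
wrist_force: [-3.4, 0.8, 6.2]
finger_gap: 46.1
finger_force: 25.0
```

carry_out --slide '[[0, 0, 0.002], [0, 0, 0.002], [0, 0, 0.002], [0, 0, 0.002], [0, 0, 0.002], [0, 0, 0.05], [0, 0, 0.15], [0, 0, 0.3], [0, 0, 0.48], [0, 0, 0.48]]' --dr '[[0, 0, 0], [0, 0, 0], [0, 0, 0], [0, 0, 0], [0, 0, 0], [0, 0, 0], [0, 0, 0], [0, 0, 0], [0, 0, 0], [0, 0, 0]]' --gripper '[55, 70, 90, 100, 100, 100, 100, 100, 100, 100]'

```text
clock: 15.62
eef_pos: [582.5, -10.9, 322.9]
eef_rot: [3.136, -0.01, 0.471]
wrist_force: [-0.0, 0.6, 0.6]
finger_gap: 93.6
finger_force: 0.0
```

```bash
python3 - <<'E'
from h import *
s=read_state(); print(s["clock"],s["eef_pos"],s["wrist_force"].round(1),s["finger_gap"])
im,m=shot("wrist","w8"); sc,ms=shot("scene","scene8")
g=cv2.cvtColor(im,cv2.COLOR_RGB2GRAY).astype(float)
y=.471; ex=np.array([np.cos(y),np.sin(y),0]);ey=np.array([-np.sin(y),np.cos(y),0]);c=np.array([581.5,-10.8,0])
# rectified slices, tool-aligned, through axis at boss top height 114 and disc height 94 (mm, grey)
def sl(d,z,r):
    P=np.array([proj("wrist",c+d*u+[0,0,z],m) for u in r]).astype(np.float32); return cv2.remap(g.astype(np.float32),P[:,0][None],P[:,1][None],cv2.INTER_LINEAR)[0].astype(int)
r=np.arange(-42,43,1.5)
for n,d,z in(("y@114",ey,114),("y@94",ey,94),("x@114",ex,114),("y@120",ey,120)): print(n,list(zip(r,sl(d,z,r))))
# before/after difference in scene away from the arm
a=cv2.imread("pics/scene0.png");D=cv2.absdiff(a,sc[:,:,::-1].copy()).max(2)>60
for n,p in(("rack",(367,415)),("spare",(452,360)),("jar",(371,280)),("weight",(411,310)),("driver",(350,341)),("dish",(344,254))): print(n,D[p[1]-20:p[1]+20,p[0]-20:p[0]+20].sum())
E
```

```text
15.6167 [582.53348957 -10.9308101  322.88424594] [-0.   0.6  0.6] 93.62812921368845
y@114 [(np.float64(-42.0), np.int64(65)), (np.float64(-40.5), np.int64(62)), (np.float64(-39.0), np.int64(68)), (np.float64(-37.5), np.int64(65)), (np.float64(-36.0), np.int64(65)), (np.float64(-34.5), np.int64(66)), (np.float64(-33.0), np.int64(68)), (np.float64(-31.5), np.int64(116)), (np.float64(-30.0), np.int64(129)), (np.float64(-28.5), np.int64(131)), (np.float64(-27.0), np.int64(101)), (np.float64(-25.5), np.int64(64)), (np.float64(-24.0), np.int64(85)), (np.float64(-22.5), np.int64(136)), (np.float64(-21.0), np.int64(136)), (np.float64(-19.5), np.int64(135)), (np.float64(-18.0), np.int64(134)), (np.float64(-16.5), np.int64(136)), (np.float64(-15.0), np.int64(85)), (np.float64(-13.5), np.int64(52)), (np.float64(-12.0), np.int64(87)), (np.float64(-10.5), np.int64(86)), (np.float64(-9.0), np.int64(64)), (np.float64(-7.5), np.int64(39)), (np.float64(-6.0), np.int64(42)), (np.float64(-4.5), np.int64(60)), (np.float64(-3.0), np.int64(40)), (np.float64(-1.5), np.int64(42)), (np.float64(0.0), np.int64
[... 6260 characters left out ...]
at64(15.0), np.int64(62)), (np.float64(16.5), np.int64(62)), (np.float64(18.0), np.int64(63)), (np.float64(19.5), np.int64(61)), (np.float64(21.0), np.int64(69)), (np.float64(22.5), np.int64(132)), (np.float64(24.0), np.int64(136)), (np.float64(25.5), np.int64(136)), (np.float64(27.0), np.int64(135)), (np.float64(28.5), np.int64(135)), (np.float64(30.0), np.int64(146)), (np.float64(31.5), np.int64(163)), (np.float64(33.0), np.int64(172)), (np.float64(34.5), np.int64(161)), (np.float64(36.0), np.int64(161)), (np.float64(37.5), np.int64(156)), (np.float64(39.0), np.int64(168)), (np.float64(40.5), np.int64(147)), (np.float64(42.0), np.int64(171))]
rack 0
spare 0
jar 0
weight 0
driver 0
dish 237
```

The measured slices fit a seated pulley: flats at ±23 mm at boss height 114, keyway edge at about 20 mm towards +x, and the key's top visible at 10.5–18.5 mm. The rack, spare, jar, weight and driver patches are unchanged. The dish patch in the scene picture did change. I never moved near the dish, so this is probably the arm's shadow or the arm itself in view.

```bash
python3 -c "
from cell import *
print(sign_off())"
```

```text
the job is handed in; nothing more can be done
None
```

The long key is home in the shaft slot, and the keyed pulley is on the collar, boss up and released. I handed the job in at about 15.7 s, and the arm was clear; `sign_off()` returned no verdict.

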